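Hold a blind spacer hole-up in the cold light

ROBOT

A 7-joint arm with a two-finger parallel gripper is mounted at the origin on the work surface. World frame = base frame: x ahead of the robot, y to its left, z up, the work surface at z = 0. Lengths are in m, angles in rad, forces in N, time in s.
With the tool pointing down it reaches from about 0.35 to 0.9 m from the base axis. Payload 19.9 kg.
Tool frame: the origin (TCP) lies between the finger pads; the fingertips stand 17 mm ahead of it and the grasp point (between the pads) lies 2 mm behind it; z points along the fingers, y is the line along which they close (so a half turn about z gives the same grasp; the last joint's range is limited). The gripper opens to 94 mm and grips with 3 to 60 N. Pads are 16 mm wide; open, the fingers measure 119 mm over their backs; the gripper's body (75 mm by 177 mm) begins 78 mm behind the grasp point.
Start: joints at [-1.143, 0.417, -0.01, 1.614, 0.005, 1.111, -0.053], TCP at [0.282, 0.558, 0.222] pointing down, gripper open.
Joint ranges: [-2.81, 2.81], [-0.39, 2.02], [-1.27, 1.25], [0.06, 2.57], [-1.19, 4.33], [0.19, 2], [-2.82, 2.82]. Speed limits (rad/s): [1.89, 1.89, 2.39, 2.39, 3.01, 3.01, 3.01].

INTERFACE

Orientations are given as a unit quaternion [w, x, y, z].
In Python, from workcell import ctrl gives the robot as it stands. The module is installed in compiled form; this text tells all that it offers.
- The arm moves only by the tool jog_arm, never from a script. Its argument "motion" is a list of rows, each an object with "angular": the turn, a rotation vector about the tool's x, y, z in degrees, a list of three; "dp": the shift along the tool's x, y, z in mm, a list of three; "gripper": the closure, from -1 (fully open) to 1 (shut). A call has exactly 10 rows; each row shifts and turns the commanded pose from where the row before left it, along the tool's axes as they then stand; what a row does not reach is not made up. A row lasts 1/8 s, in which the tool goes at most 62.5 mm and 10.7 degrees, less where a joint would pass 70% of its speed; a pose out of reach is approached as far as the arm can. A call with a gripper value outside its range is refused whole. The fingers move at their own pace and stop on an object; the grip force is fixed at half the most. Time passes only in rows, so rows that do not move let the fingers close, or fill a call up. It gives the time, the measured TCP pose, the force, the opening and the grip force at its end, in the units of the state.
- ctrl.get_state(): the state, without advancing time (a new reading comes with each control period).
- ctrl.read_camera(name): name is "side" or "top" or "wrist"; returns (picture, depth): 420x560x3 uint8, red, green, blue; 420x560 float32, m along the optical axis (not along the pixel's ray), 0 where there is no reading.
- ctrl.camera_params(name): a dict with "camera_matrix" (3x3 intrinsics, pixels), "T" (4x4, takes a point from camera to world coordinates); the wrist camera has in their place "T_tool_cam" (4x4, takes a point from camera to tool coordinates, whose origin is the TCP and whose axes are the flange's). Camera axes: x right, y up, looking along -z (the intrinsics and any distortion apply to the point x, -y, -z); pixel columns grow to the right and rows downward; lengths in m; the calibration is good to about 2 mm. A picture is of the moment at which its call begins: read the wrist's pose just before it. camera_params takes no time and is no camera call.
- ctrl.hand_in(): hands the job in; it is judged then, once.
The state is a dict: "time_s": time; "joint_pos": joint angles; "qvel": joint speeds; "tau": joint torques, N m; "eef_pos": TCP position; "ee_rot": TCP orientation; "force": force on the tool from outside, world axes, zero at the start; "torque": the same for the moment, N m; "finger_gap": finger opening in m; "grasp_force": force on a finger pad.
Only numpy, scipy, OpenCV 4.12 (cv2) and the standard library are available. Lean on these libraries where they do the work, as an engineer would, in place of code of your own. Each camera call takes 0.05 s, during which the arm holds its last target. There are 200 camera calls.

TASK

Switch on the cold-light source by throwing the toggle on its housing over to the green dot. Then take the blue square spacer that lies on the bench, find by feel or by eye the end with the deep blind hole (the other end has only a shallow recess), turn that hole straight up, and hold the spacer with the mouth of the hole where the two swan-neck beams cross, so that the bore can be inspected; finish while still holding it. The swan-necks are already aimed: do not knock them, and leave the other things on the bench where they stand.

Things in the scene. Friction and masses are not known exactly. Their poses are not given: they have to be found in the camera images.
- toggle (a joint): angle of the bat-handled toggle (rad): 0 = off, leaning 0.45 rad from upright to the white dot; 0.9 = on, leaning 0.45 rad the other way, to the green dot. It tips over by itself to the nearer stop once past the middle (0.45) and needs about 1 N at its tip
- toggle_tip (a point): free end of the toggle's steel bat (42 mm from its pivot, 9 to 11 mm thick near the end), about 130 mm above the bench. The axes are the lever's own: z points out along the bat and y is its hinge line, which is horizontal; the bat is thrown from off to on along the horizontal direction of y cross vertical (the housing's +x, roughly away from the robot)
- lamp: housing of the cold-light source, a cream box 200 (x) x 130 (y) x 90 mm high, fixed to the bench; origin in the middle of its underside. The toggle's pivot is on its top at 62 mm towards -x, with the white (off) dot on its -x side and the green (on) dot on its +x side; the two neck sockets stand on the top 75 mm towards +x
- necks: the two dark steel swan-necks (13 mm thick) with their black lamp heads (30 mm thick, 50 mm long), rigid with the housing and with the same origin and axes. The back ends of the heads sit at x = +85, y = -175 and -485, z = 255 mm and point to where the beams cross; one neck arches from the sockets to the nearer head, the other runs round the far side (+x, up to 250 mm beyond the crossing point) to the further head. No part is more than 285 mm above the bench
- beam_spot (a point): the point where the axes of the two beams cross, 170 mm above the bench, in free air; in the housing's frame at x = -20, y = -330 mm. Axes as the housing
- spacer_mid (a point): centre of the blue anodised aluminium spacer, a square bar 40 x 40 x 70 mm, about 0.25 kg, lying on one of its long faces (centre 20 mm above the bench). Its x axis runs along the 70 mm length and points out of the end that has the blind hole
- spacer_mouth (a point): centre of the mouth of the blind hole, in the end face 35 mm from the spacer's centre; same axes, x points out of the hole. The hole is 24 mm wide and 45 mm deep. The opposite end has a recess of the same width that is only 3 mm deep
- objective: bystander: a steel microscope objective standing on its thread, 33 mm wide, 47 mm high; origin in the middle of its underside
- oil_bottle: bystander: a small amber bottle, 34 mm wide, 68 mm high; origin in the middle of its underside
- dish: bystander: an open glass dish, 86 mm wide, 14 mm high; origin in the middle of its underside
- slide_box: bystander: a flat brown wooden slide box 90 x 85 x 34 mm; origin in the middle of its underside
Not all that is in view belongs to the job. Of the things like the part that bears spacer_mid, leave any that is pink or yellow; of the rest the smaller one is meant.

How it is judged:
By the outcome, as a careful person would: the job done as asked, in the order asked, and still so for the second after the job is handed in, while the arm keeps its last pose, push and grip.
It also fails if it takes over 70 s, if anything falls off the work surface, if the arm or the gripper's body presses on something with over 40 N, if the wrist force passes 120 N, or if a joint passes its speed limit or range.

## Working session

There is one attempt and no reset: what is moved stays moved. The work goes in short steps, Python scripts to look and compute and a tool call to move; the robot and the scene stay as the last step left them, time stands still between calls to the robot, and variables do not carry over. Pictures are saved under pics/ and viewed, at most 10 in all, crops included, and the job is handed in when it is done.

Besides the shell and the picture viewer there is one more tool, called after "Call:" by a JSON object that holds its "op" and its "data". jog_arm: Moves the arm, as the interface text tells. Its arguments: {"type":"object","properties":{"motion":{"type":"array","items":{"type":"object","properties":{"angular":{"type":"array","items":{"type":"number"}},"dp":{"type":"array","items":{"type":"number"}},"gripper":{"type":"number"}}}}},"required":["motion"]}

```bash
mkdir -p pics; cat > h.py <<'E'
import numpy as np, cv2
from scipy.spatial.transform import Rotation as R
from workcell import ctrl
def q2R(q): return R.from_quat([q[1],q[2],q[3],q[0]]).as_matrix()
def cam(name):
    s=ctrl.get_state(); im,d=ctrl.read_camera(name); p=ctrl.camera_params(name)
    if 'T' in p: T=np.array(p['T'])
    else:
        A=np.eye(4);A[:3,:3]=q2R(s['ee_rot']);A[:3,3]=s['eef_pos'];T=A@np.array(p['T_tool_cam'])
    return im,d,np.array(p['camera_matrix']),T,p
def pts(d,K,T):
    v,u=np.indices(d.shape); X=np.stack([(u-K[0,2])/K[0,0]*d,-(v-K[1,2])/K[1,1]*d,-d],-1)
    return X@T[:3,:3].T+T[:3,3]
def ray(u,v,K,T,z):
    r=T[:3,:3]@np.array([(u-K[0,2])/K[0,0],-(v-K[1,2])/K[1,1],-1]); return T[:3,3]+r*(z-T[2,3])/r[2]
E
python3 - <<'E'
from h import *
print(ctrl.get_state())
for n in('side','top','wrist'):
    im,d,K,T,p=cam(n); np.savez(f'{n}0.npz',im=im,d=d,K=K,T=T)
    print(n,K.tolist(),T.round(3).tolist(),[k for k in p],(d>0).mean())
    cv2.imwrite(f'pics/{n}0.png',im[...,::-1])
E
```

```text
{'time_s': 0.0, 'joint_pos': array([-1.14351918,  0.41797616, -0.01031574,  1.61414293,  0.00466754,
        1.11069822, -0.05299086]), 'qvel': array([ 7.64162700e-05, -3.06153438e-04, -9.92515114e-04,  9.72951191e-05,
       -6.38595524e-04, -1.11413117e-03,  9.78439638e-04]), 'tau': array([ 1.60700538e-04, -8.51264262e+01,  6.38953149e-01, -4.25969732e+01,
       -4.87970479e-02,  1.88060902e-02,  1.24924532e-04]), 'eef_pos': array([0.28221175, 0.55727227, 0.22183697]), 'ee_rot': array([-1.12003026e-04,  2.32241242e-01,  9.72658031e-01, -5.89753883e-04]), 'force': array([-0.97673151,  0.06194493,  0.09168722]), 'torque': array([-0.00173609,  0.00785222,  0.02041047]), 'grasp_force': 0.0, 'finger_gap': 0.09420365506763924}
side [[417.9750545618939, 0.0, 280.59483975450866], [0.0, 417.9750545618939, 214.95917053621235], [0.0, 0.0, 1.0]] [[-0.999, 0.018, -0.035, 0.508], [-0.039, -0.565, 0.824, 0.777], [-0.005, 0.825, 0.565, 0.639], [0.0, 0.0, 0.0, 1.0]] ['camera_matrix', 'T'] 0.9961649659863946
top [[469.09398975185616, 0.0, 277.25603019858124], [0.0, 469.09398975185616, 214.96245179905975], [0.0, 0.0, 1.0]] [[0.009, 0.998, -0.054, 0.462], [-1.0, 0.009, -0.01, -0.027], [-0.01, 0.054, 0.998, 1.269], [0.0, 0.0, 0.0, 1.0]] ['camera_matrix', 'T'] 0.9961139455782313
wrist [[358.56437037308444, 0.0, 285.4098351595126], [0.0, 358.56437037308444, 203.88146143320893], [0.0, 0.0, 1.0]] [[0.452, -0.862, -0.23, 0.216], [0.892, 0.436, 0.117, 0.592], [-0.001, -0.258, 0.966, 0.385], [0.0, 0.0, 0.0, 1.0]] ['camera_matrix', 'T_tool_cam'] 0.9962117346938776
```

View pics/top0.png

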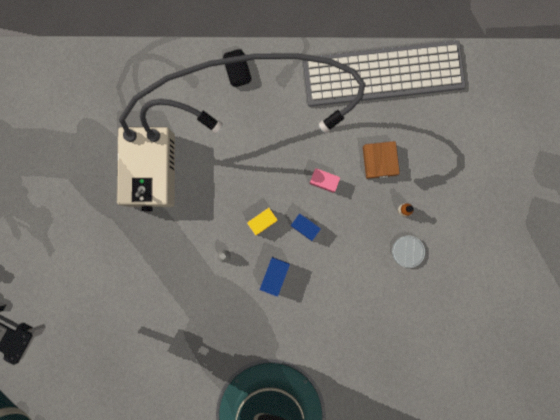

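View pics/side0.png

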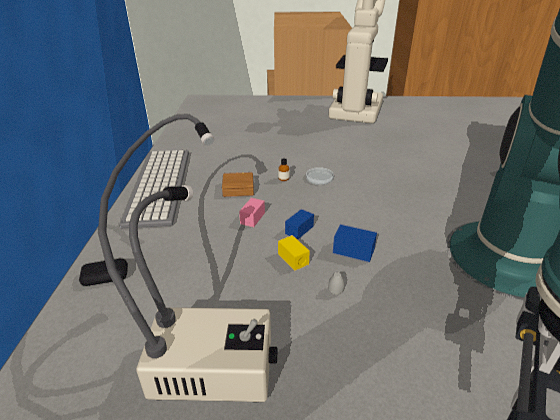

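The top view shows the lamp at (146,167) with the toggle at (141,188), white dot nearer the robot. Lookalikes for the spacer: pink (325,180), yellow (262,222), small blue (306,228), large blue (275,276). I choose the small blue one at (306,228).

```bash
cat > m.py <<'E'
from h import *
L=lambda n:[np.load(n+'0.npz')[k] for k in('im','d','K','T')]
im,d,K,T=L('top'); P=pts(d,K,T)
hsv=cv2.cvtColor(im,cv2.COLOR_RGB2HSV)
print('bench z',np.median(P[300:330,330:400,2]))
# blue
def comps(im,P,tag):
    hsv=cv2.cvtColor(im,cv2.COLOR_RGB2HSV)
    m=cv2.inRange(hsv,(105,120,40),(130,255,255)); n,l,st,c=cv2.connectedComponentsWithStats(m)
    for i in range(1,n):
        if 100<st[i,4]<5000:
            q=P[(l==i)]; z=np.percentile(q[:,2],80); t=q[abs(q[:,2]-z)<.005]
            r=cv2.minAreaRect((t[:,:2]*1000).astype(np.float32)); print(tag,c[i].round(),st[i,4],'top z',z.round(4),'mean',t.mean(0).round(4),r)
comps(im,P,'top')
# lamp top
m=(abs(P[...,2]-.09)<.012); m[:,200:]=0; m[:,:100]=0; m[:110]=0;m[220:]=0
q=P[m]; r=cv2.minAreaRect((q[:,:2]*1000).astype(np.float32)); print('lamp',np.median(q[:,2]),r)
im,d,K,T=L('side'); P2=pts(d,K,T); comps(im,P2,'side')
m=abs(P2[...,2]-.09)<.008; m[:300]=0;m[:,:120]=0;m[:,285:]=0
q=P2[m]; print('lamp side',np.median(q[:,2]),cv2.minAreaRect((q[:,:2]*1000).astype(np.float32)))
for n,P_,im_ ,w in(('top',P,L('top')[0],(slice(175,205),slice(125,158))),('side',P2,im,(slice(310,350),slice(220,275)))):
    q=P_[w].reshape(-1,3); s=q[(q[:,2]>.100)&(q[:,2]<.15)]; print(n,'toggle',s[np.argsort(-s[:,2])][:12].round(4).tolist())
for n,im_,P_,w in(('top',L('top')[0],P,(slice(100,135),slice(190,360))),('side',im,P2,(slice(110,210),slice(140,225)))):
    q=P_[w].reshape(-1,3); dk=(im_[w].reshape(-1,3).max(1)<45); s=q[dk&(q[:,2]>.19)&(q[:,2]<.3)]
    for lo,hi in((-.2,.05),(.05,.35)):
        t=s[(s[:,1]>lo)&(s[:,1]<hi)]
        if len(t): print(n,'head',t.mean(0).round(3),len(t))
E
python3 m.py
python3 - <<'E'
import cv2,numpy as np
a=cv2.imread('pics/side0.png');b=cv2.imread('pics/top0.png')
c=np.hstack([cv2.resize(a[300:370,210:290],(380,332)),cv2.resize(a[190:280,260:350],(380,332),interpolation=2)])
cv2.imwrite('pics/c1.png',c)
E
```

```text
bench z -0.0007283348658100319
top [305. 227.] 394 top z 0.0414 mean [ 0.4993 -0.0884  0.0398] ((499.71185302734375, -88.77262878417969), (68.6973876953125, 38.86217498779297), 54.305782318115234)
top [274. 276.] 660 top z 0.0524 mean [ 0.3694 -0.0087  0.0508] ((369.6761474609375, -8.87908935546875), (49.40779495239258, 88.82170867919922), 69.93868255615234)
lamp 0.08951764004751728 ((650.234375, 329.378662109375), (198.5631866455078, 131.64358520507812), 0.9719075560569763)
side [129. 169.] 814 top z -0.582 mean [ 1.5627 -1.5955 -0.5819] ((1562.597412109375, -1641.4549560546875), (14.873222351074219, 710.4603271484375), 0.08546486496925354)
side [299. 223.] 576 top z 0.0407 mean [ 0.4982 -0.0835  0.0402] ((497.00225830078125, -87.20223999023438), (73.23193359375, 39.82855987548828), 54.63567352294922)
side [354. 243.] 1176 top z 0.0519 mean [ 0.3674 -0.0038  0.0516] ((367.67108154296875, -5.343284606933594), (53.13981628417969, 88.88868713378906), 70.73435974121094)
lamp side 0.09027469196911175 ((648.3963012695312, 330.5588073730469), (199.0181121826172, 131.25033569335938), 0.9659500122070312)
top toggle [[0.5721, 0.3269, 0.1339], [0.5723, 0.33, 0.1316], [0.575, 0.3231, 0.1306], [0.575, 0.3307, 0.1297], [0.5702, 0.3235, 0.1287], [0.5751, 0.3286, 0.1286], [0.5728, 0.3238, 0.128], [0.5703, 0.3288, 0.1276], [0.5703, 0.3313, 0.1273], [0.5753, 0.3266, 0.1271], [0.5729, 0.3268, 0.1263], [0.5705, 0.3269, 0.1257]]
side toggle [[0.5698, 0.3301, 0.1312], [0.5716, 0.328, 0.1311], [0.573, 0.3301, 0.1311], [0.5683, 0.3298, 0.1309], [0.5718, 0.3257, 0.1308], [0.5713, 0.3314, 0.1303], [0.5698, 0.3311, 0.1301], [0.5747, 0.3292, 0.13], [0.5733, 0.327, 0.1299], [0.5729, 0.3309, 0.1297], [0.568, 0.3327, 0.1297], [0.5702, 0.3267, 0.1296]]
top head [ 0.727 -0.138  0.256] 168
top head [0.725 0.139 0.257] 176
side head [ 0.74  -0.134  0.254] 119
side head [0.722 0.151 0.252] 277
```

View pics/c1.png

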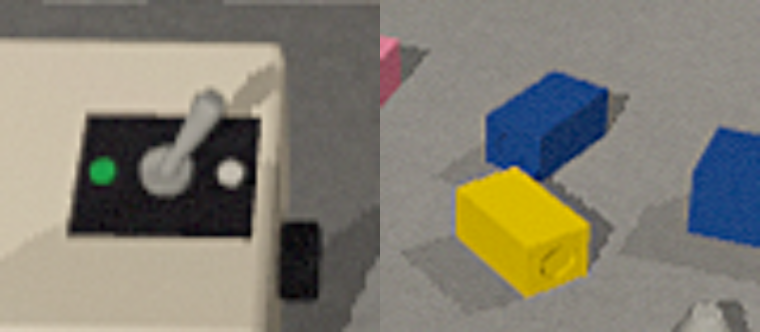

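The crop shows the toggle leaning to the white dot (off), and the chosen blue bar measures 70 x 40 x 40 mm, with no hole visible on the end facing us. Lamp centre is about (0.649, 0.330), yaw 1°, so beam_spot is about (0.635, 0.000, 0.170). Now I approach the toggle with the fingers closed.

Call:
{"op": "jog_arm", "data": {"motion": [{"angular": [0,0,-7],"dp": [0,0,0],"gripper": 1},{"angular": [0,0,-7],"dp": [0,0,0],"gripper": 1},{"angular": [0,0,-7],"dp": [0,0,0],"gripper": 1},{"angular": [0,0,-7],"dp": [0,0,0],"gripper": 1},{"angular": [0,0,0],"dp": [-42,-38,0],"gripper": 1},{"angular": [0,0,0],"dp": [-42,-38,0],"gripper": 1},{"angular": [0,0,0],"dp": [-42,-38,0],"gripper": 1},{"angular": [0,0,0],"dp": [-42,-38,0],"gripper": 1},{"angular": [0,0,0],"dp": [-42,-38,0],"gripper": 1},{"angular": [0,0,0],"dp": [-42,-38,0],"gripper": 1}]}}

```text
time_s: 1.4
eef_pos: [0.54, 0.3332, 0.2223]
ee_rot: [-0.0, -0.01, 1.0, -0.0]
force: [0.1, 1.0, -0.5]
finger_gap: 0.0007
grasp_force: 0.0
```

Call:
{"op": "jog_arm", "data": {"motion": [{"dp": [5,-5,20],"angular": [0,0,0],"gripper": 1},{"dp": [0,0,25],"angular": [0,0,0],"gripper": 1},{"dp": [0,0,25],"angular": [0,0,0],"gripper": 1},{"dp": [0,0,20],"angular": [0,0,0],"gripper": 1},{"dp": [-8,0,0],"angular": [0,0,0],"gripper": 1},{"dp": [-8,0,0],"angular": [0,0,0],"gripper": 1},{"dp": [-8,0,0],"angular": [0,0,0],"gripper": 1},{"dp": [-8,0,0],"angular": [0,0,0],"gripper": 1},{"dp": [-8,0,0],"angular": [0,0,0],"gripper": 1},{"dp": [-8,0,0],"angular": [0,0,0],"gripper": 1}]}}

```text
time_s: 2.65
eef_pos: [0.5826, 0.3304, 0.1325]
ee_rot: [0.0, -0.01, 1.0, -0.0]
force: [-0.8, -0.0, 0.4]
finger_gap: 0.0004
grasp_force: 0.1
```

Call:
{"op": "jog_arm", "data": {"motion": [{"dp": [20,0,0],"angular": [0,0,0],"gripper": 1},{"dp": [30,0,0],"angular": [0,0,0],"gripper": 1},{"dp": [0,0,-40],"angular": [0,0,0],"gripper": 1},{"dp": [10,0,-50],"angular": [0,0,0],"gripper": 0},{"dp": [10,-40,-30],"angular": [0,0,0],"gripper": -1},{"dp": [10,-50,0],"angular": [0,0,0],"gripper": -1},{"dp": [10,-50,0],"angular": [0,0,0],"gripper": -1},{"dp": [0,-50,0],"angular": [0,0,0],"gripper": -1},{"dp": [0,-50,0],"angular": [0,0,0],"gripper": -1},{"dp": [0,-50,0],"angular": [0,0,0],"gripper": -1}]}}

```text
time_s: 3.9
eef_pos: [0.498, 0.037, 0.2529]
ee_rot: [0.0, -0.01, 1.0, -0.0]
force: [1.3, 0.1, -0.3]
finger_gap: 0.067
grasp_force: 0.0
```

```bash
python3 - <<'E'
from h import *
im,d,K,T,p=cam('side'); P=pts(d,K,T)
q=P[310:350,200:275].reshape(-1,3); s=q[(q[:,2]>.12)&(q[:,2]<.15)]; print('toggle',s.mean(0),len(s))
s=ctrl.get_state();print(s['eef_pos'],s['joint_pos'].round(2))
w=cam('wrist'); print(w[3].round(3))
cv2.imwrite('pics/w1.png',np.hstack([cv2.resize(im[300:370,210:290,::-1],(240,420)),w[0][...,::-1]]))
E
```

```text
toggle [0.60189474 0.33108054 0.12669574] 53
[0.49795932 0.03048624 0.2529456 ] [-0.28  0.16  0.17  1.89 -0.03  1.09  1.49]
[[-0.014 -0.966 -0.259  0.424]
 [ 1.    -0.014 -0.002  0.031]
 [-0.002 -0.259  0.966  0.416]
 [ 0.     0.     0.     1.   ]]
```

View pics/w1.png

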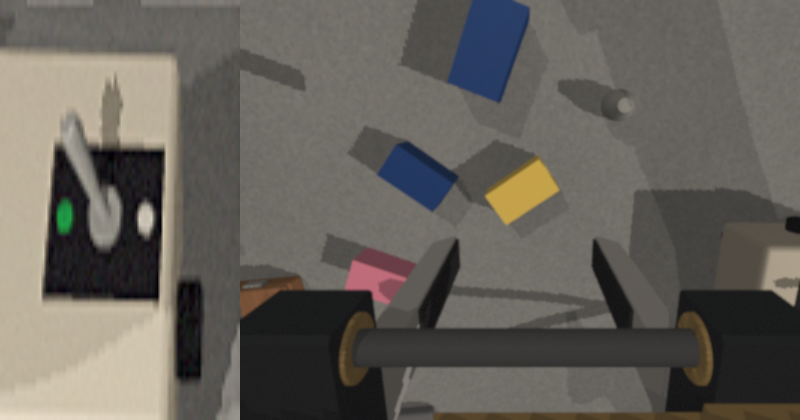

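The left crop shows the toggle now leaning to the green dot (on). The wrist view shows blue at (418,177) and yellow at (522,192). Next I check which end is deep, from depth at end A (+x+y), which the side camera sees.

```bash
python3 - <<'E'
from h import *
z=np.load('side0.npz');im,d,K,T=z['im'],z['d'],z['K'],z['T'];P=pts(d,K,T)
c=np.array([.4985,-.087]);a=np.array([.583,.812]);b=np.array([.812,-.583])
w=(slice(205,245),slice(275,320)); Q=P[w].reshape(-1,3); I=im[w].reshape(-1,3)
u=(Q[:,:2]-c)@a; v=(Q[:,:2]-c)@b
m=(abs(v)<.022)&(Q[:,2]>.002)&(Q[:,2]<.037)&(u>-.03)&(u<.05)
for x in sorted(zip(Q[m,2].round(3),v[m].round(3),u[m].round(3),I[m].sum(1))): print(*x,end=' | ')
E
```

```text
0.002 -0.017 -0.022 151 | 0.002 0.016 0.036 339 | 0.002 0.021 0.046 381 | 0.003 -0.022 -0.024 354 | 0.003 -0.021 0.01 250 | 0.003 -0.02 -0.001 127 | 0.003 -0.02 0.03 140 | 0.003 -0.019 -0.028 128 | 0.003 -0.019 0.02 140 | 0.003 0.005 0.034 204 | 0.003 0.009 0.033 174 | 0.003 0.016 0.032 191 | 0.004 -0.021 0.006 166 | 0.004 -0.02 -0.01 125 | 0.004 -0.02 0.017 144 | 0.004 -0.019 0.012 135 | 0.004 -0.018 -0.003 151 | 0.004 -0.018 0.002 148 | 0.004 -0.004 0.029 233 | 0.005 -0.02 -0.014 136 | 0.005 -0.02 0.009 156 | 0.005 -0.019 -0.029 132 | 0.005 -0.019 -0.024 138 | 0.005 -0.019 0.025 159 | 0.005 -0.019 0.03 140 | 0.005 -0.016 0.033 164 | 0.005 -0.013 0.034 278 | 0.005 0.004 0.032 198 | 0.005 0.006 0.033 222 | 0.005 0.01 0.036 222 | 0.005 0.011 0.031 221 | 0.005 0.019 0.033 237 | 0.006 -0.019 -0.01 143 | 0.006 -0.019 0.016 142 | 0.006 -0.019 0.021 132 | 0.006 -0.011 0.031 206 | 0.006 0.012 0.034 211 | 0.006 0.014 0.03 198 | 0.007 -0.02 -0.005 160 | 0.007 -0.019 -0.015 176 | 0.007 -0.019 0.012 136 | 0.007 -0.019 0.033 126 | 0.007 -0.018 0.024 163 | 0.007 -0.011 0.034 280 | 0.007 0.016 0.0
[... 5461 characters left out ...]
.009 0.033 218 | 0.034 -0.02 0.014 145 | 0.034 -0.018 -0.005 165 | 0.034 -0.003 0.033 198 | 0.034 0.001 0.031 213 | 0.034 0.009 0.033 226 | 0.035 -0.021 0.032 152 | 0.035 -0.02 -0.02 161 | 0.035 -0.02 0.028 133 | 0.035 -0.019 -0.027 169 | 0.035 -0.019 0.017 147 | 0.035 -0.019 0.022 170 | 0.035 -0.013 0.034 196 | 0.035 -0.006 0.033 220 | 0.035 0.003 0.034 228 | 0.035 0.006 0.033 221 | 0.035 0.015 0.034 214 | 0.035 0.018 0.034 235 | 0.035 0.02 0.031 222 | 0.036 -0.02 -0.03 158 | 0.036 -0.02 0.014 146 | 0.036 -0.019 0.03 183 | 0.036 -0.015 0.033 228 | 0.036 -0.009 0.032 191 | 0.036 0.004 0.032 193 | 0.037 -0.018 0.011 190 | 0.037 -0.003 0.033 223 | 0.037 0.01 0.032 226 | 0.037 0.016 0.032 188 |
```

End A (facing +x+y) has a 3 mm recess (0.030 against 0.033), so it is the shallow end. The deep hole is at the end pointing (-0.58, -0.81). Plan: grip with the tool tilted 45° from the deep-end side, so the final pose is a comfortable forward-down tilt.

Call:
{"op": "jog_arm", "data": {"motion": [{"angular": [0,0,10.6],"dp": [0,0,0],"gripper": -0.35},{"angular": [0,0,10.6],"dp": [0,0,0],"gripper": -0.35},{"angular": [0,0,10.6],"dp": [0,0,0],"gripper": -0.35},{"angular": [0,0,10.6],"dp": [0,0,0],"gripper": -0.35},{"angular": [0,0,10.6],"dp": [0,0,0],"gripper": -0.35},{"angular": [0,0,10.6],"dp": [0,0,0],"gripper": -0.35},{"angular": [0,0,10.6],"dp": [0,0,0],"gripper": -0.35},{"angular": [0,0,10.6],"dp": [0,0,0],"gripper": -0.35},{"angular": [0,0,10.6],"dp": [0,0,0],"gripper": -0.35},{"angular": [0,0,10.6],"dp": [0,0,0],"gripper": -0.35}]}}

```text
time_s: 5.25
eef_pos: [0.4981, 0.0392, 0.2526]
ee_rot: [0.0, 0.794, 0.607, 0.0]
force: [0.3, 0.7, 0.6]
finger_gap: 0.0634
grasp_force: 0.0
```

```bash
cat >> h.py <<'E'
def target(yaw,tilt):  # tool z: horizontal part at yaw, tilt from vertical; camera (tool x) on the upper side
    y,t=np.radians([yaw,tilt]); h=np.array([np.cos(y),np.sin(y),0]); e=np.array([0,0,1.])
    z=np.sin(t)*h-np.cos(t)*e; x=np.cos(t)*h+np.sin(t)*e
    return np.column_stack([x,np.cross(z,x),z])
def delta(Rt,pt=None):
    s=ctrl.get_state(); R0=q2R(s['ee_rot']); print('pos',np.round(s['eef_pos'],4),'q',s['joint_pos'].round(2),'gap',round(s['finger_gap'],4))
    print('turn deg (tool)',np.degrees(R.from_matrix(R0.T@Rt).as_rotvec()).round(1))
    if pt is not None: d=np.array(pt)-s['eef_pos']; print('shift in new tool axes mm',(1000*Rt.T@d).round(1),'in current',(1000*R0.T@d).round(1))
E
python3 - <<'E'
from h import *
z=np.load('top0.npz');im,d,K,T=z['im'],z['d'],z['K'],z['T'];P=pts(d,K,T)
m=cv2.inRange(cv2.cvtColor(im,cv2.COLOR_RGB2HSV),(20,120,80),(35,255,255))>0;m[:,:230]=0;m[:,290:]=0
q=P[m];c=np.array([.4975,-.0885]);a=np.array([.583,.812]);b=np.array([.812,-.583])
print('yellow u',np.percentile((q[:,:2]-c)@a,[1,99]),'v',np.percentile((q[:,:2]-c)@b,[1,99]))
k=((q[:,:2]-c)@a)<.045; print((q[k,:2]-c)@b) if k.any() else 0
Rt=target(54.3,45); g=np.array([.4975,-.0885,.027])
delta(target(54.3,0)); delta(Rt,g+Rt[:,2]*(.002-.12))
E
```

```text
yellow u [0.07474643 0.13003595] v [-0.09003324 -0.0182571 ]
pos [0.4981 0.0392 0.2526] q [-0.45  0.16  0.34  1.89 -0.06  1.09 -0.34] gap 0.0634
turn deg (tool) [ 0.  -0.  20.5]
pos [0.4981 0.0392 0.2526] q [-0.45  0.16  0.34  1.89 -0.06  1.09 -0.34] gap 0.0634
turn deg (tool) [-8.  44.5 19.5]
shift in new tool axes mm [-233.1   74.1  -32. ] in current [-201.6    3.6  142.2]
```

Call:
{"op": "jog_arm", "data": {"motion": [{"angular": [0,0,10.2],"dp": [0,0,0],"gripper": -0.35},{"angular": [0,0,10.3],"dp": [0,0,0],"gripper": -0.35},{"angular": [0,9,0],"dp": [0,0,0],"gripper": -0.35},{"angular": [0,9,0],"dp": [0,0,0],"gripper": -0.35},{"angular": [0,9,0],"dp": [0,0,0],"gripper": -0.35},{"angular": [0,9,0],"dp": [0,0,0],"gripper": -0.35},{"angular": [0,9,0],"dp": [0,0,0],"gripper": -0.35},{"angular": [0,0,0],"dp": [-45,15,-6],"gripper": -0.35},{"angular": [0,0,0],"dp": [-45,15,-6],"gripper": -0.35},{"angular": [0,0,0],"dp": [-45,15,-6],"gripper": -0.35}]}}

```text
time_s: 6.5
eef_pos: [0.4704, -0.077, 0.1707]
ee_rot: [-0.173, 0.824, 0.427, 0.331]
force: [0.1, 0.1, 0.1]
finger_gap: 0.0634
grasp_force: 0.0
```

```bash
python3 - <<'E'
from h import *
Rt=target(54.3,45); g=np.array([.4975,-.0885,.027])
delta(Rt,g+Rt[:,2]*(.002-.12))
E
```

```text
pos [ 0.4704 -0.077   0.1707] q [ 0.07  0.33  0.57  2.21 -1.15  1.09  0.81] gap 0.0634
turn deg (tool) [-0.5  1.1  0.3]
shift in new tool axes mm [-97.1  28.8 -11.8] in current [-97.4  28.2 -10.2]
```

Call:
{"op": "jog_arm", "data": {"motion": [{"angular": [-0.5,1.1,0.3],"dp": [-20,6,-2],"gripper": -0.35},{"angular": [0,0,0],"dp": [-20,6,-2],"gripper": -0.35},{"angular": [0,0,0],"dp": [-20,6,-2],"gripper": -0.35},{"angular": [0,0,0],"dp": [-20,6,-2],"gripper": -0.35},{"angular": [0,0,0],"dp": [-17,5,-2],"gripper": -0.35},{"angular": [0,0,0],"dp": [0,0,0],"gripper": -0.35},{"angular": [0,0,0],"dp": [0,0,0],"gripper": -0.35},{"angular": [0,0,0],"dp": [0,0,0],"gripper": -0.35},{"angular": [0,0,0],"dp": [0,0,0],"gripper": -0.35},{"angular": [0,0,0],"dp": [0,0,0],"gripper": -0.35}]}}

```text
time_s: 7.75
eef_pos: [0.4495, -0.1545, 0.1102]
ee_rot: [-0.175, 0.822, 0.421, 0.34]
force: [0.3, 0.0, 0.5]
finger_gap: 0.0636
grasp_force: 0.0
```

```bash
python3 - <<'E'
from h import *
Rt=target(54.3,45); g=np.array([.4975,-.0885,.027])
im,d,K,T,p=cam('wrist'); P=pts(d,K,T); cv2.imwrite('pics/w2.png',im[...,::-1]); np.savez('w2.npz',im=im,d=d,K=K,T=T)
print(np.round(np.array(p['T_tool_cam']),3))
delta(Rt,g+Rt[:,2]*.002)
m=cv2.inRange(cv2.cvtColor(im,cv2.COLOR_RGB2HSV),(105,120,30),(130,255,255)); n,l,st,c=cv2.connectedComponentsWithStats(m)
for i in range(1,n):
    if st[i,4]>300:
        q=P[l==i]; t=q[abs(q[:,2]-.04)<.004]
        print(c[i].round(),st[i,4],np.median(t[:,2]) if len(t) else '',cv2.minAreaRect((t[:,:2]*1000).astype(np.float32)) if len(t) else '')
E
```

```text
[[-0.     0.966  0.258  0.076]
 [ 1.     0.     0.     0.   ]
 [ 0.     0.258 -0.966 -0.162]
 [ 0.     0.     0.     1.   ]]
pos [ 0.4495 -0.1545  0.1102] q [ 0.33  0.51  0.5   2.16 -1.18  1.16  1.04] gap 0.0636
turn deg (tool) [ 0.   0.  -0.1]
shift in new tool axes mm [ -1.1   0.5 118.5] in current [ -1.    0.4 118.5]
[286. 210.] 4737 0.040641063818992226 ((498.09423828125, -87.9275131225586), (70.54656219482422, 38.41701889038086), 54.662113189697266)
[ 85. 219.] 11950 0.040140280589687924 ((369.86993408203125, -29.859691619873047), (99.63035583496094, 40.92188262939453), 6.738795757293701)
```

View pics/w2.png

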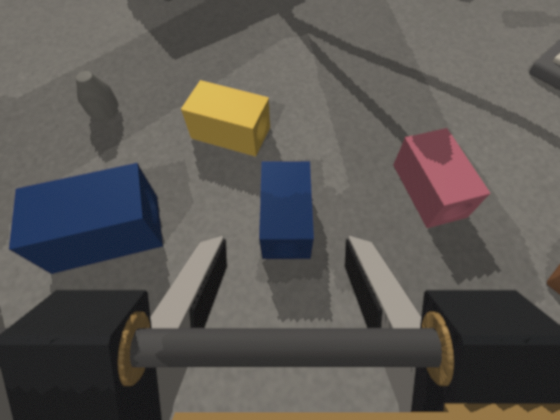

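The wrist view shows the small blue spacer at (286,210), centred between the open fingers and clear of yellow (227,118) and large blue (85,219). I confirm the hole at the near end from the same frame.

```bash
python3 - <<'E'
from h import *
z=np.load('w2.npz');P=pts(z['d'],z['K'],z['T'])[232:262,255:318].reshape(-1,3)
c=np.array([.4978,-.0882]);a=np.array([-.58,-.815]);b=np.array([.815,-.58])
u=(P[:,:2]-c)@a;v=(P[:,:2]-c)@b
for nm,m in(('rim',(abs(v)>.014)&(abs(v)<.019)),('mid',abs(v)<.009)):
    m&=(P[:,2]<.034)&(P[:,2]>.005)&(u<.05)&(u>-.05); print(nm,m.sum(),np.percentile(u[m],[5,25,50,75,95]).round(4))
E
```

```text
rim 185 [0.0334 0.0337 0.0339 0.034  0.0343]
mid 340 [0.0245 0.0271 0.0304 0.0333 0.0339]
```

Call:
{"op": "jog_arm", "data": {"motion": [{"angular": [0,0,0],"dp": [-1,0.5,15],"gripper": -0.35},{"angular": [0,0,0],"dp": [0,0,15],"gripper": -0.35},{"angular": [0,0,0],"dp": [0,0,15],"gripper": -0.35},{"angular": [0,0,0],"dp": [0,0,15],"gripper": -0.35},{"angular": [0,0,0],"dp": [0,0,15],"gripper": -0.35},{"angular": [0,0,0],"dp": [0,0,15],"gripper": -0.35},{"angular": [0,0,0],"dp": [0,0,13],"gripper": -0.35},{"angular": [0,0,0],"dp": [0,0,10],"gripper": -0.35},{"angular": [0,0,0],"dp": [0,0,5],"gripper": -0.35},{"angular": [0,0,0],"dp": [0,0,0],"gripper": -0.35}]}}

```text
time_s: 9.05
eef_pos: [0.498, -0.0879, 0.0257]
ee_rot: [-0.175, 0.823, 0.421, 0.34]
force: [0.0, -0.8, 0.0]
finger_gap: 0.0632
grasp_force: 0.0
```

The near end is more than 9 mm deep at a steep view, so it is the deep hole. Closing.

Call:
{"op": "jog_arm", "data": {"motion": [{"angular": [0,0,0],"dp": [0,0,0],"gripper": 1},{"angular": [0,0,0],"dp": [0,0,0],"gripper": 1},{"angular": [0,0,0],"dp": [0,0,0],"gripper": 1},{"angular": [0,0,0],"dp": [0,0,0],"gripper": 1},{"angular": [0,0,0],"dp": [0,0,0],"gripper": 1},{"angular": [0,0,0],"dp": [0,0,0],"gripper": 1},{"angular": [0,0,0],"dp": [0,0,0],"gripper": 1},{"angular": [0,0,0],"dp": [0,0,0],"gripper": 1},{"angular": [0,0,0],"dp": [0,0,0],"gripper": 1},{"angular": [0,0,0],"dp": [0,0,0],"gripper": 1}]}}

```text
time_s: 10.3
eef_pos: [0.4981, -0.0879, 0.0259]
ee_rot: [-0.175, 0.823, 0.421, 0.34]
force: [-2.1, -0.9, 5.3]
finger_gap: 0.04
grasp_force: 30.0
```

Held at a 40 mm gap with 30 N. I lift and tilt back upright.

Call:
{"op": "jog_arm", "data": {"motion": [{"angular": [0,0,0],"dp": [10,0,-10],"gripper": 1},{"angular": [0,0,0],"dp": [25,0,-25],"gripper": 1},{"angular": [0,0,0],"dp": [28,0,-28],"gripper": 1},{"angular": [0,0,0],"dp": [28,0,-28],"gripper": 1},{"angular": [0,0,0],"dp": [28,0,-28],"gripper": 1},{"angular": [0,-9,0],"dp": [28,0,-28],"gripper": 1},{"angular": [0,-9,0],"dp": [0,0,0],"gripper": 1},{"angular": [0,-9,0],"dp": [0,0,0],"gripper": 1},{"angular": [0,-9,0],"dp": [0,0,0],"gripper": 1},{"angular": [0,-9,0],"dp": [0,0,0],"gripper": 1}]}}

```text
time_s: 11.55
eef_pos: [0.4981, -0.0877, 0.2305]
ee_rot: [-0.002, 0.89, 0.456, 0.005]
force: [0.0, 0.3, -3.1]
finger_gap: 0.0399
grasp_force: 30.0
```

Call:
{"op": "jog_arm", "data": {"motion": [{"angular": [0,0,-10.5],"dp": [0,0,0],"gripper": 1},{"angular": [0,0,-10.5],"dp": [0,0,0],"gripper": 1},{"angular": [0,0,-10.5],"dp": [0,0,0],"gripper": 1},{"angular": [0,0,-10.5],"dp": [0,0,0],"gripper": 1},{"angular": [0,0,-10.5],"dp": [0,0,0],"gripper": 1},{"angular": [0,0,-10.5],"dp": [0,0,0],"gripper": 1},{"angular": [0,0,-10.5],"dp": [0,0,0],"gripper": 1},{"angular": [0,0,-10.5],"dp": [0,0,0],"gripper": 1},{"angular": [0,0,-10.5],"dp": [0,0,0],"gripper": 1},{"angular": [0,0,-10.5],"dp": [0,0,0],"gripper": 1}]}}

```text
time_s: 12.8
eef_pos: [0.4977, -0.0874, 0.2296]
ee_rot: [0.002, 0.177, 0.984, 0.007]
force: [0.5, -0.5, -2.3]
finger_gap: 0.0396
grasp_force: 30.0
```

```bash
python3 - <<'E'
from h import *
Rt=target(180,-45)
delta(target(180,0)); delta(Rt,[.52,0,.14])
print(ctrl.get_state()['grasp_force'])
E
```

```text
pos [ 0.4977 -0.0874  0.2296] q [ 0.45  0.21 -0.37  1.89  0.07  1.05  1.26] gap 0.0396
turn deg (tool) [  0.8   0.2 -20.3]
pos [ 0.4977 -0.0874  0.2296] q [ 0.45  0.21 -0.37  1.89  0.07  1.05  1.26] gap 0.0396
turn deg (tool) [ -7.2 -44.3 -19.6]
shift in new tool axes mm [47.6 87.4 79.1] in current [ 9.6 88.3 90.9]
29.993683664730355
```

Call:
{"op": "jog_arm", "data": {"motion": [{"angular": [0.8,0.2,-10.1],"dp": [0,0,0],"gripper": 1},{"angular": [0,0,-10.2],"dp": [0,0,0],"gripper": 1},{"angular": [0,-9,0],"dp": [0,0,0],"gripper": 1},{"angular": [0,-9,0],"dp": [0,0,0],"gripper": 1},{"angular": [0,-9,0],"dp": [0,0,0],"gripper": 1},{"angular": [0,-9,0],"dp": [0,0,0],"gripper": 1},{"angular": [0,-9,0],"dp": [0,0,0],"gripper": 1},{"angular": [0,0,0],"dp": [0,29,0],"gripper": 1},{"angular": [0,0,0],"dp": [0,29,0],"gripper": 1},{"angular": [0,0,0],"dp": [0,29,0],"gripper": 1}]}}

```text
time_s: 14.05
eef_pos: [0.4986, 0.011, 0.2346]
ee_rot: [0.325, -0.004, 0.946, 0.015]
force: [-0.4, -0.0, -1.7]
finger_gap: 0.0399
grasp_force: 30.0
```

```bash
python3 - <<'E'
from h import *
delta(target(180,-45),[.52,0,.14])
im,d,K,T,p=cam('side');P=pts(d,K,T);np.savez('s3.npz',im=im,d=d,K=K,T=T)
cv2.imwrite('pics/s3.png',im[...,::-1])
m=cv2.inRange(cv2.cvtColor(im,cv2.COLOR_RGB2HSV),(105,120,30),(130,255,255)); n,l,st,c=cv2.connectedComponentsWithStats(m)
for i in range(1,n):
    q=P[l==i]
    if st[i,4]>60 and np.median(q[:,2])>.1: print(c[i].round(),st[i].tolist(),np.percentile(q,[3,50,97],axis=0).round(4).tolist())
E
```

```text
pos [0.4986 0.011  0.2346] q [ 0.64 -0.11 -0.69  2.37 -0.28  0.21  1.77] gap 0.0399
turn deg (tool) [ 1.7 -7.1 -0.2]
shift in new tool axes mm [ 51.8 -11.   82. ] in current [ 41.2 -13.7  87.4]
[296. 165.] [286, 147, 23, 40, 560] [[0.4851, -0.0042, 0.2023], [0.5095, 0.0291, 0.2547], [0.5262, 0.0326, 0.2717]]
```

View pics/s3.png

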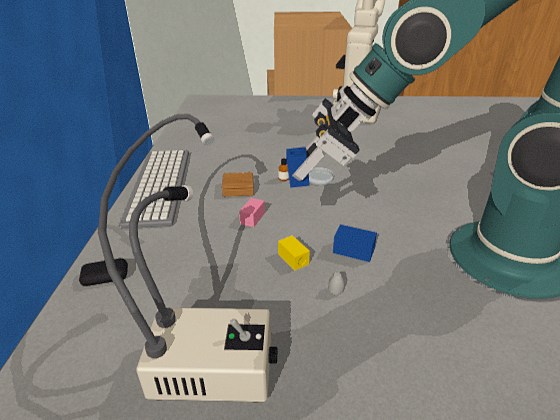

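The side view shows the spacer held upright at (296,165), hole end up and still 7° short because a wrist joint is near its limit. The bystanders are undisturbed. I move outwards and down, then finish the tilt.

Call:
{"op": "jog_arm", "data": {"motion": [{"angular": [0,0,0],"dp": [-3,-4,25],"gripper": 1},{"angular": [0,0,0],"dp": [-3,-4,26],"gripper": 1},{"angular": [0,0,0],"dp": [-3,-4,26],"gripper": 1},{"angular": [0,0,0],"dp": [0,0,26],"gripper": 1},{"angular": [0,0,0],"dp": [0,0,0],"gripper": 1},{"angular": [0.8,-3,0],"dp": [0,0,0],"gripper": 1},{"angular": [0.8,-3,0],"dp": [0,0,0],"gripper": 1},{"angular": [0,0,0],"dp": [0,0,0],"gripper": 1},{"angular": [0,0,0],"dp": [0,0,0],"gripper": 1},{"angular": [0,0,0],"dp": [0,0,0],"gripper": 1}]}}

```text
time_s: 15.35
eef_pos: [0.5203, -0.0175, 0.1913]
ee_rot: [0.319, 0.011, 0.948, -0.012]
force: [-0.2, -0.3, -2.4]
finger_gap: 0.0398
grasp_force: 30.0
```

```bash
cat > f.py <<'E'
from h import *
# bar in tool frame, from the pose at grasp: centre (.498,-.0882,.02), TCP (.498,-.0879,.0259)
q0=q2R([-.175,.823,.421,.34]); q0/=np.linalg.norm(q0[:,0])
bx=q0.T@np.array([-.5807,-.8141,0]); bx/=np.linalg.norm(bx)
mt=q0.T@(np.array([.498-.035*.5807,-.0882-.035*.8141,.0203])-np.array([.4981,-.0879,.0258]))
s=ctrl.get_state(); Rn=q2R(s['ee_rot']); print('axis',(Rn@bx).round(3),'mouth',(s['eef_pos']+Rn@mt).round(4),'bx',bx.round(3),'mt',mt.round(4))
E0=np.radians(54.3)
# target: bar x -> up, tool y -> world y
up=bx; y=np.array([0,1,0])-bx*bx[1]; y/=np.linalg.norm(y); Rt=np.column_stack([np.cross(y,up),y,up]).T
spot=np.array([.635,.0005,.17])
delta(Rt,spot-Rt@mt)
E
python3 f.py
```

```text
axis [0.136 0.017 0.991] mouth [ 0.5305 -0.017   0.2255] bx [-0.708  0.005 -0.706] mt [-0.0289  0.0003 -0.021 ]
pos [ 0.5203 -0.0175  0.1913] q [ 1.09  0.11 -1.18  2.35  1.06  0.19  0.49] gap 0.0398
turn deg (tool) [-2.  -7.8 -0.5]
shift in new tool axes mm [-37.   17.6 117.3] in current [-52.4  22.  110.5]
```

Call:
{"op": "jog_arm", "data": {"motion": [{"angular": [0,0,0],"dp": [-12,4,9],"gripper": 1},{"angular": [0,0,0],"dp": [-12,4,9],"gripper": 1},{"angular": [0,0,0],"dp": [-12,4,9],"gripper": 1},{"angular": [0,0,0],"dp": [-12,4,9],"gripper": 1},{"angular": [0,0,0],"dp": [-12,4,9],"gripper": 1},{"angular": [0,0,0],"dp": [-8,2,6],"gripper": 1},{"angular": [0,0,0],"dp": [0,0,0],"gripper": 1},{"angular": [-1,-2,0],"dp": [0,0,0],"gripper": 1},{"angular": [-1,-2,0],"dp": [0,0,0],"gripper": 1},{"angular": [0,0,0],"dp": [0,0,0],"gripper": 1}]}}

```text
time_s: 16.6
eef_pos: [0.605, 0.0015, 0.191]
ee_rot: [0.352, 0.005, 0.936, 0.003]
force: [-0.1, -0.5, -2.3]
finger_gap: 0.04
grasp_force: 30.0
```

```bash
python3 f.py
```

```text
axis [ 0.067 -0.006  0.998] mouth [0.6129 0.0013 0.2259] bx [-0.708  0.005 -0.706] mt [-0.0289  0.0003 -0.021 ]
pos [0.605  0.0015 0.191 ] q [ 0.8   0.3  -0.98  2.23  1.58  0.29  0.03] gap 0.04
turn deg (tool) [-0.1 -3.8 -0.5]
shift in new tool axes mm [22.6 -1.3 57.1] in current [18.7 -1.4 58.5]
```

Call:
{"op": "jog_arm", "data": {"motion": [{"angular": [0,-1.9,-0.2],"dp": [0,0,0],"gripper": 1},{"angular": [0,-1.9,-0.2],"dp": [0,0,0],"gripper": 1},{"angular": [0,0,0],"dp": [5,0,12],"gripper": 1},{"angular": [0,0,0],"dp": [5,0,12],"gripper": 1},{"angular": [0,0,0],"dp": [5,-1,12],"gripper": 1},{"angular": [0,0,0],"dp": [4,0,11],"gripper": 1},{"angular": [0,0,0],"dp": [3.5,0,10],"gripper": 1},{"angular": [0,0,0],"dp": [0,0,0],"gripper": 1},{"angular": [0,0,0],"dp": [0,0,0],"gripper": 1},{"angular": [0,0,0],"dp": [0,0,0],"gripper": 1}]}}

```text
time_s: 17.85
eef_pos: [0.6303, 0.0012, 0.1356]
ee_rot: [0.384, 0.002, 0.924, 0.002]
force: [1.5, 0.5, -2.3]
finger_gap: 0.0398
grasp_force: 30.0
```

```bash
python3 f.py; python3 - <<'E'
from h import *
for n in('side','top'):
    im,d,K,T,p=cam(n);P=pts(d,K,T);np.savez(n+'4.npz',im=im,d=d,K=K,T=T)
    cv2.imwrite(f'pics/{n}4.png',im[...,::-1])
    m=cv2.inRange(cv2.cvtColor(im,cv2.COLOR_RGB2HSV),(105,100,20),(130,255,255))>0
    g=m&(np.abs(P[...,0]-.635)<.05)&(np.abs(P[...,1])<.05)&(P[...,2]>.09)&(P[...,2]<.2)
    v,u=np.where(g); print(n,'px',u.mean(),v.mean(),g.sum())
    t=P[g]; k=np.abs(t[:,2]-.17)<.006; 
    if k.sum()>5: print('top face z',np.median(t[k,2]),cv2.minAreaRect((t[k,:2]*1000).astype(np.float32)))
    A=t[np.abs(t[:,2]-.13)<.03]
    f=A[A[:,1]>np.percentile(A[:,1],40)] if n=='side' else A[:0]
    # tilt: fit y(z), front face
    if n=='side' and len(f)>20:
        M=np.column_stack([f[:,0],f[:,2],np.ones(len(f))]); print('y-face fit dy/dx,dy/dz',np.linalg.lstsq(M,f[:,1],rcond=None)[0].round(3))
a=cv2.imread('pics/side4.png')[130:270,180:360];b=cv2.imread('pics/top4.png')[90:220,180:360]
cv2.imwrite('pics/c4.png',np.hstack([cv2.resize(a,(400,560),interpolation=2),cv2.resize(b,(400,560),interpolation=2)]))
E
```

```text
axis [-0.001 -0.001  1.   ] mouth [0.6358 0.0012 0.1709] bx [-0.708  0.005 -0.706] mt [-0.0289  0.0003 -0.021 ]
pos [0.6303 0.0012 0.1356] q [ 0.79  0.55 -1.02  2.25  2.14  0.5  -0.4 ] gap 0.0398
turn deg (tool) [-0.   0.  -0.1]
shift in new tool axes mm [ 1.3 -0.8  0.1] in current [ 1.3 -0.8  0.1]
side px 236.13725490196077 201.2 510
top face z 0.17084532835965138 ((636.2265014648438, 3.494375228881836), (39.1237678527832, 39.07948684692383), 0.5672033429145813)
y-face fit dy/dx,dy/dz [-0.007  0.002  0.025]
top px 270.7914110429448 167.46932515337423 326
top face z 0.17087240490374778 ((637.888671875, 0.05491447448730469), (38.674007415771484, 37.99446105957031), 0.32655078172683716)
```

View pics/c4.png

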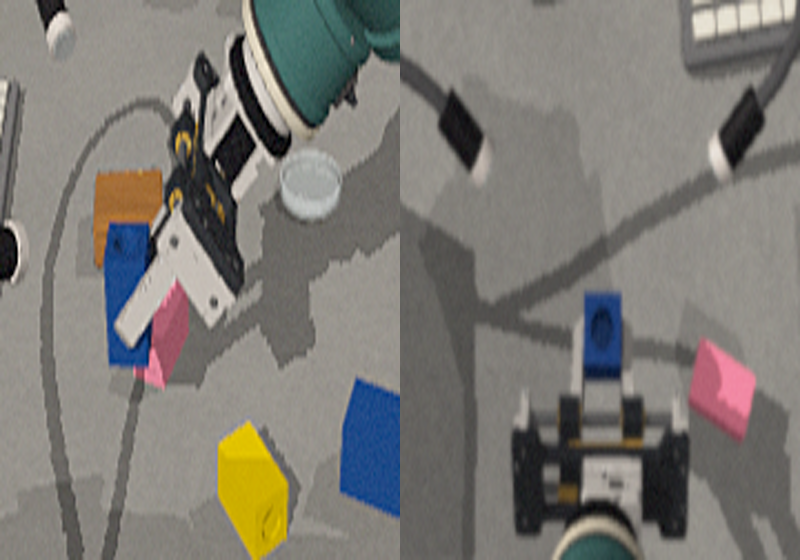

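The crops show the spacer upright with the hole mouth up, between the two heads, pink and the dish untouched. The mouth is 2 mm off the crossing in x and y and 1 mm high, so I trim that and hold.

Call:
{"op": "jog_arm", "data": {"motion": [{"angular": [0,0,0],"dp": [2,-2,-0.8],"gripper": 1},{"angular": [0,0,0],"dp": [0,0,0],"gripper": 1},{"angular": [0,0,0],"dp": [0,0,0],"gripper": 1},{"angular": [0,0,0],"dp": [0,0,0],"gripper": 1},{"angular": [0,0,0],"dp": [0,0,0],"gripper": 1},{"angular": [0,0,0],"dp": [0,0,0],"gripper": 1},{"angular": [0,0,0],"dp": [0,0,0],"gripper": 1},{"angular": [0,0,0],"dp": [0,0,0],"gripper": 1},{"angular": [0,0,0],"dp": [0,0,0],"gripper": 1},{"angular": [0,0,0],"dp": [0,0,0],"gripper": 1}]}}

```text
time_s: 19.2
eef_pos: [0.6283, -0.0007, 0.1343]
ee_rot: [0.383, 0.002, 0.924, 0.003]
force: [-0.1, -0.6, -3.6]
finger_gap: 0.0398
grasp_force: 30.0
```

```bash
python3 f.py; python3 -c "
from h import *
im,d,K,T,p=cam('side');P=pts(d,K,T);q=P[310:350,200:275].reshape(-1,3);s=q[(q[:,2]>.12)&(q[:,2]<.15)];print('toggle',s.mean(0))
print(ctrl.hand_in())"
```

```text
axis [-0.    -0.002  1.   ] mouth [ 0.6338 -0.0007  0.1696] bx [-0.708  0.005 -0.706] mt [-0.0289  0.0003 -0.021 ]
pos [ 0.6283 -0.0007  0.1343] q [ 0.8   0.55 -1.02  2.25  2.15  0.5  -0.4 ] gap 0.0398
turn deg (tool) [-0.   0.  -0.2]
shift in new tool axes mm [-1.1  1.1  0.5] in current [-1.1  1.1  0.5]
toggle [0.60193233 0.33118066 0.12694891]
the job is handed in; nothing more can be done
None
```

I handed the job in at about 19 s: the light is on, and the blue spacer is still gripped with its deep hole straight up and the mouth within about 2 mm of the beam crossing; the necks and other things looked undisturbed in the last pictures.

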